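# Lock the reader head into the key programmer's bayonet dock

## Robot

A 6-joint arm with a two-finger parallel gripper is mounted at the origin on the work surface. World frame = base frame: x ahead of the robot, y to its left, z up, the work surface at z = 0. Lengths are in m, angles in rad, forces in N, time in s.
With the tool pointing down it reaches from about 0.275 to 0.85 m from the base axis. Payload 19 kg.
Tool frame: the origin (TCP) lies midway between the tips of the shut fingers; the grasp point (between the pads) lies 19 mm behind it; z points along the fingers, y is the line along which they close (so a half turn about z gives the same grasp; the last joint's range is limited). The gripper opens to 85 mm and grips with 20 to 120 N. Pads are 22 mm wide; open, the fingers measure 114 mm over their backs; the gripper's body (76 mm by 85 mm) begins 54 mm behind the grasp point. The pads swing forward as they close: fully open they stand 13 mm farther back than shut.
Start: joints at [1.052, 0.15, 1.437, -0, 1.554, -0.134], TCP at [0.216, 0.533, 0.231] pointing down, gripper open.
Joint ranges: [-2.8, 2.8], [-0.68, 2.1], [0.12, 2.68], [-1.39, 4.53], [0.16, 2.79], [-2.81, 2.81]. Speed limits (rad/s): [1.89, 1.89, 2.22, 3.01, 3.01, 3.01].

## Interface

Orientations are given as a rotation vector (axis times angle).
In Python, from rig import env, viewer gives the robot as it stands.
- The arm moves only by the shell command python3 -m inch 'ROWS' [FORCE]. ROWS is JSON, a list of rows, each an object of numbers: "dx", "dy", "dz": the shift along the tool's x, y, z scaled (see below); "yaw": the turn about the tool's z scaled (see below); "gripper": the opening, from 0 (shut) to 1 (fully open). In form: [{"dx": .., "dy": .., "dz": .., "yaw": .., "gripper": ..}, ...]. A call has 1 to 5 rows; each row shifts and turns the commanded pose from where the row before left it, along the tool's axes as they then stand; what a row does not reach is not made up. The controller multiplies each number of a shift by 0.025 m and each number of a turn by 0.1 rad. A row lasts 1/12 s, in which the tool goes at most 41.7 mm and 7.16 degrees, less where a joint would pass 70% of its speed; a pose out of reach is approached as far as the arm can. A call with a number of a shift or a turn outside -1 to 1 is refused whole. A call with a gripper value outside its range is refused whole. The fingers move at their own pace and stop on an object; FORCE is the grip in N (left out, the last holds). Time passes only in rows, so rows that do not move let the fingers close. It gives the time, the measured TCP pose, the force, the opening and the grip force at its end, in the units of the state.
- env.get_state(): the state, without advancing time (a new reading comes with each control period).
- viewer.snapshot(name): name is "scene" or "side" or "wrist"; returns a dict with "pixels" (480x640x3 uint8, blue, green, red), "camera_matrix" (3x3 intrinsics, pixels), "rvec" (rotation vector, rad) and "tvec" (3), from world to camera coordinates, as OpenCV has them. Camera axes: x right, y down, z forward; pixel columns grow to the right and rows downward; lengths in m; the calibration is good to about 2 mm. A picture is of the moment at which its call begins. There is no depth.
- env.close_job(): hands the job in; it is judged then, once.
Trained networks look in a picture, given as the dict that the camera call returned (one of the last four; its "shot" number tells which), for a name from the list of things; names that differ only in an ending like _2 or _b are one class to them, and where a whole thing is asked for, a point or a joint stands for the part that bears it (a point fixed in the world has none). Each returns a list of dicts, best first, with "score" (0 to 1); they miss things now and then, are a little off and sometimes report something else, mostly with a low value. They report only what shows in the picture. A call takes as long as a camera call. They do not tell look-alikes from the thing itself.
- viewer.recognise(picture, label): "point" ([x, y, z] in m, in world coordinates, good to about 4 mm: the middle of the surface that is visible of it).
- viewer.regions_of(picture, label): "mask" (480x640 bool, what is visible of it).
The state is a dict: "time_s": time; "joints": joint angles; "qd": joint speeds; "joint_torque": joint torques, N m; "tool_pos": TCP position; "ee_rot": TCP orientation; "force": force on the tool from outside, world axes, zero at the start; "torque": the same for the moment, N m; "grip_width": finger opening in m; "grip_force": force on a finger pad.
Only numpy, scipy, OpenCV 4.12 (cv2) and the standard library are available. Lean on these libraries where they do the work, as an engineer would, in place of code of your own. Each camera call takes 0.05 s, during which the arm holds its last target. There are 200 camera calls.

## Task

Pick up the T-handled reader head, set it down into the round bayonet socket of the key programmer so that its two side pins drop through the slots, and twist it clockwise until the ramps have pulled it down tight against the end stop; then let go. Feel your way in gently, never force it, and leave the other things on the desk where they lie.

Things in the scene. Friction and masses are not known exactly. Their poses are not given: they have to be found in the camera images.
- head: The loose reader head, 0.10 to 0.21 kg, upright on the desk. Origin: centre of its underside, z up its axis. From below: aluminium barrel, diameter 44 mm (lowest 4 mm chamfered to 38), 0 to 24 mm high; black flange, diameter 72 mm, 24 to 30 mm high; black T-handle bar 30 to 66 mm high. A half turn about z leaves it the same.
- head_bar (a point): Point in the middle of the head's T-handle bar, on the axis, 55 mm above the underside. The bar is 60 mm long along the head's x (the line of the pins), 12 mm thick along y, 36 mm tall, with flat sides to grip; it stands on the flange.
- head_pins (a point): Point on the head's axis level with its two round steel pins, 6 mm above the underside. The pins are 7 mm thick and stick out of the barrel along the head's +x and -x, tips 30 mm from the axis.
- dock: The key programmer, fixed to the desk: grey housing 130 x 130 mm, 44 mm high, the round socket in its middle; behind it (+x) a console 85 mm deep, 160 mm wide, 55 mm high. Origin: on the desk under the socket's axis, z up. Head and dock bear 25 N; over 50 N between them, pressing or twisting, is rough handling and fails.
- socket_mouth (a point): Socket axis at the flat top of its steel ring, 46 mm above the desk. Bore 47 mm, ring 72 mm outside; two opposite slots 10 mm wide, out to 36 mm radius, let the pins through. The slots' line lies up to 0.45 rad either way off the dock's x axis, differs each time and is not reported: feel or look. Pins not over the slots rest on the ring (head's underside 43.5 mm above the desk).
- socket_pad (a point): Socket axis at the top of the sprung brass pad (diameter 32 mm) when free, 30 mm above the desk: the head's underside sits here once the pins are through the slots. The spring starts to give at 2 N, then 1.5 N per mm, 8 mm of travel. From here the pins can turn only clockwise seen from above, under the ring, whose ramps pull the head down.
- socket_tight (a point): Socket axis 26 mm above the desk, where the head's underside is when tight: 65 degrees clockwise of the slots' middle, the pins at a hard stop. The first 20 degrees of turn are level, the rest pulls it down 4 mm. Turning takes 0.1 to 0.3 N m; at the stop about 0.3 N m more per 0.02 rad of forced turn (50 N is some 1 N m). Friction keeps the head tight when released.
- dust_cap: Bystander: black round cap, 52 mm in diameter, with a round 24 mm knob, 34 mm high in all, no pins; its place and the head's are swapped at random. Origin: centre of its underside.
- fob_case: Bystander: translucent blue fob case lying flat, 66 x 36 x 13 mm. Origin: centre of its underside.
- key_head: Bystander: chrome key lying flat, 78 x 28 x 8 mm. Origin: on its underside near the middle.
- clip: Bystander: black plastic programming clip, 60 x 20 x 21 mm. Origin: centre of its underside.
- coin_holder: Bystander: copper coin battery holder, 32 mm in diameter, 7 mm high, with a 14 mm tab. Origin: centre of its underside.
- screwdriver: Bystander: screwdriver 170 mm long lying along its x axis. Origin: under its middle.
Mind the look-alikes: they are no part of the job. Leave any orange, turquoise or yellow look-alike of the head alone.

How it is judged:
By the outcome, as a careful person would: the job done as asked, in the order asked, and still so for the second after the job is handed in, with the robot touching nothing.
It also fails if it takes over 72 s, if anything falls off the work surface, if the arm or the gripper's body presses on something with over 40 N, if the wrist force passes 120 N, or if a joint passes its speed limit or range.

## Working session

There is one attempt and no reset: what is moved stays moved. The work goes in short steps, Python scripts to look and compute and a shell command to move; the robot and the scene stay as the last step left them, time stands still between calls to the robot, and variables do not carry over. Pictures are saved under pics/ and viewed, at most 10 in all, crops included, and the job is handed in when it is done.

```bash
mkdir -p pics; ls
cat > h.py <<'E'
import numpy as np,cv2
from rig import env,viewer
def snap(n,f):
    p=viewer.snapshot(n); cv2.imwrite('pics/'+f,p['pixels']); return p
def proj(p,X):
    return cv2.projectPoints(np.array(X,float).reshape(-1,3),np.array(p['rvec'],float),np.array(p['tvec'],float),np.array(p['camera_matrix'],float),None)[0].reshape(-1,2)
def unproj(p,uv,z):
    R=cv2.Rodrigues(np.array(p['rvec'],float))[0];t=np.array(p['tvec'],float).ravel();K=np.array(p['camera_matrix'],float)
    uv=np.array(uv,float).reshape(-1,2);d=(R.T@np.linalg.inv(K)@np.c_[uv,np.ones(len(uv))].T).T
    c=-R.T@t; return c+d*((z-c[2])/d[:,2])[:,None]
E
python3 - <<'E'
from h import *
np.set_printoptions(precision=3,suppress=True)
p=snap('scene','a.png')
for l in ['head','head_bar','dock','socket_mouth','dust_cap']:
    for r in viewer.recognise(p,l)[:4]: print(l,round(r['score'],2),np.array(r['point']),proj(p,r['point']))
s=env.get_state();print(s['tool_pos'],s['ee_rot'],s['time_s'])
E
```

```text
pics
head 0.71 [0.596 0.413 0.035] [[440.486 364.937]]
head 0.69 [0.498 0.414 0.027] [[465.002 338.304]]
head 0.61 [0.365 0.204 0.03 ] [[426.052 254.979]]
head 0.56 [0.396 0.314 0.027] [[454.064 287.271]]
head_bar 0.92 [0.366 0.202 0.03 ] [[424.85  254.667]]
head_bar 0.87 [0.497 0.415 0.032] [[466.235 337.48 ]]
head_bar 0.69 [0.516 0.301 0.03 ] [[421.05  313.179]]
head_bar 0.58 [0.395 0.313 0.032] [[454.433 285.707]]
dock 0.93 [ 0.632 -0.162  0.044] [[254.078 233.494]]
socket_mouth 0.75 [ 0.635 -0.16   0.04 ] [[254.163 235.632]]
socket_mouth 0.17 [0.517 0.305 0.03 ] [[422.208 314.465]]
dust_cap 0.69 [0.513 0.169 0.013] [[378.469 285.055]]
[0.216 0.533 0.231] [-0.601 -3.083  0.001] 0.3
```

View pics/a.png

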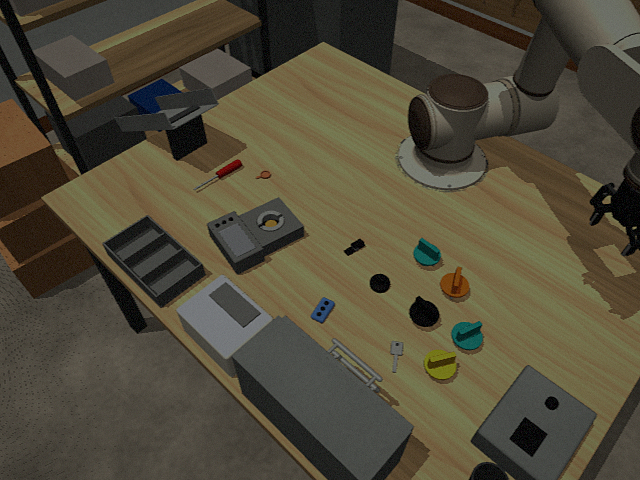

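The picture shows five T-handled things and a round cap: turquoise (427,254), orange (455,285), black (424,312), turquoise (467,336), yellow (440,365), and the plain black dust cap (380,284). The black T-handled one at (424,312) fits the description. The dock's socket is at about (270,219). I'll check both in a close crop.

Run:
```python
from h import *
np.set_printoptions(precision=4,suppress=True)
p=viewer.snapshot('scene'); im=p['pixels']
a=cv2.resize(im[275:345,385:465],None,fx=5,fy=5,interpolation=3)
b=cv2.resize(im[190:275,200:310],None,fx=4,fy=4,interpolation=3)
c=np.zeros((360,800,3),np.uint8);c[:a.shape[0],:a.shape[1]]=a[:, :400];c[:b.shape[0],400:400+b.shape[1]]=b[:,:400]
cv2.imwrite('pics/b.png',c)
print('sock',unproj(p,[[271,219]],.046), 'bar',unproj(p,[[424,308]],.06))
# housing top corner guess
s=env.get_state();R=cv2.Rodrigues(np.array(s['ee_rot']))[0];print(R)
m=viewer.regions_of(p,'head_bar')
for r in m[:6]:
    y,x=np.nonzero(r['mask']);print(r['score'],x.mean(),y.mean(),len(x))
```

```text
sock [[ 0.5672 -0.1667  0.046 ]] bar [[0.5172 0.3048 0.06  ]]
[[-0.9269  0.3753 -0.0002]
 [ 0.3753  0.9269 -0.0003]
 [ 0.0001 -0.0003 -1.    ]]
0.93 422.92213740458016 312.4290076335878 655
0.92 425.9885277246654 253.09177820267686 523
0.91 439.58714462299133 364.06180469715696 809
0.75 454.1896272285251 284.2479740680713 617
```

View pics/b.png

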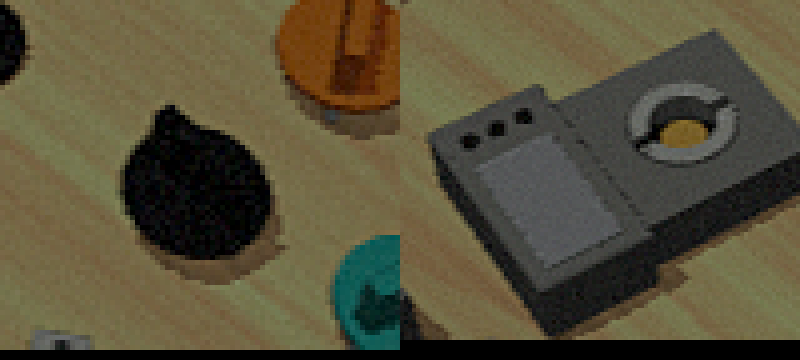

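The crop confirms a plain black T-handled head at about world (0.517, 0.304), with the orange and turquoise ones beside it. The ring's slots show at crop (722,100) and (645,140), which are scene pixels (280.5,215) and (261,225). Moving above the head for a close look.

```bash
python3 -m inch '[{"dx":-1,"dy":-0.3,"dz":0,"yaw":0,"gripper":1},{"dx":-1,"dy":-0.3,"dz":0,"yaw":0,"gripper":1},{"dx":-1,"dy":-0.3,"dz":0,"yaw":0,"gripper":1},{"dx":-1,"dy":-0.3,"dz":0,"yaw":0,"gripper":1},{"dx":-1,"dy":-0.3,"dz":0,"yaw":0,"gripper":1}]'
python3 -m inch '[{"dx":-1,"dy":-0.3,"dz":0,"yaw":0,"gripper":1},{"dx":-1,"dy":-0.3,"dz":0,"yaw":0,"gripper":1},{"dx":-1,"dy":-0.3,"dz":0,"yaw":0,"gripper":1},{"dx":-1,"dy":-0.3,"dz":0,"yaw":0,"gripper":1},{"dx":-1,"dy":-0.3,"dz":0,"yaw":0,"gripper":1}]'
python3 -m inch '[{"dx":-0.5,"dy":-0.3,"dz":0,"yaw":0,"gripper":1},{"dx":0,"dy":-0.3,"dz":0,"yaw":0,"gripper":1},{"dx":0,"dy":0,"dz":0,"yaw":0,"gripper":1}]'
python3 - <<'E'
from h import *
np.set_printoptions(precision=4,suppress=True)
p=snap('wrist','c.png')
s=env.get_state();print(s['tool_pos'],s['time_s'],s['joints'])
print(proj(p,[0.517,0.304,.06]),-cv2.Rodrigues(np.array(p['rvec']))[0].T@np.array(p['tvec']).ravel())
for r in viewer.regions_of(p,'head_bar')[:5]:
    y,x=np.nonzero(r['mask']);print(r['score'],x.mean(),y.mean(),len(x))
for r in viewer.recognise(p,'head_bar')[:5]:print(r['score'],r['point'],proj(p,r['point']))
E
```

```text
time_s: 0.82
tool_pos: [0.3184, 0.4504, 0.2313]
ee_rot: [0.6, 3.084, -0.0]
force: [0.2, -0.3, 0.2]
grip_width: 0.0852
grip_force: 0.0
time_s: 1.23
tool_pos: [0.4203, 0.3686, 0.2313]
ee_rot: [0.601, 3.084, -0.0]
force: [-0.0, 0.9, 0.9]
grip_width: 0.0855
grip_force: 0.0
time_s: 1.48
tool_pos: [0.4252, 0.3499, 0.2312]
ee_rot: [-0.603, -3.083, 0.001]
force: [-1.0, 0.4, 0.6]
grip_width: 0.0851
grip_force: 0.0
[0.4249 0.3508 0.2314] 1.5333 [ 0.5502  0.1004  1.4933  0.0002  1.548  -0.6351]
[[309.2732 323.3151]] [0.352  0.379  0.3747]
0.76 260.7184484754921 183.948475492088 5182
0.76 405.51050861706597 242.8486759142497 4758
0.66 423.49416909620993 330.45043731778424 2058
0.61 134.28632958801498 197.61966292134832 5340
0.92 [0.5011, 0.3079, 0.0312] [[307.3609 293.1124]]
0.87 [0.3847, 0.3148, 0.0283] [[264.3004 177.7352]]
0.86 [0.3589, 0.2012, 0.0311] [[135.6631 199.1265]]
0.85 [0.4871, 0.4075, 0.03] [[401.094  243.1291]]
0.71 [0.5752, 0.3951, 0.0278] [[416.5564 324.5281]]
```

View pics/c.png

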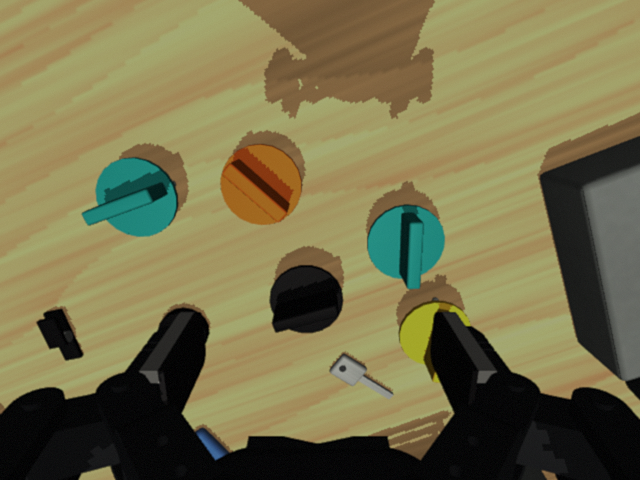

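The black head's flange is at (306,299) in the wrist picture. The bar runs slightly tilted across it, so I'll brighten a crop to get its direction.

Run:
```python
from h import *
np.set_printoptions(precision=4,suppress=True)
p=viewer.snapshot('wrist'); im=p['pixels']
c=im[245:345,255:360].astype(float)
c=np.clip(255*(c/110)**.6,0,255).astype(np.uint8)
cv2.imwrite('pics/d.png',cv2.resize(c,None,fx=5.5,fy=5.5,interpolation=3))
print(unproj(p,[[306,299]],.03),p['camera_matrix'])
```

```text
[[0.5068 0.3059 0.03  ]] [[392.4495   0.     317.5956]
 [  0.     392.4495 239.3991]
 [  0.       0.       1.    ]]
```

View pics/d.png

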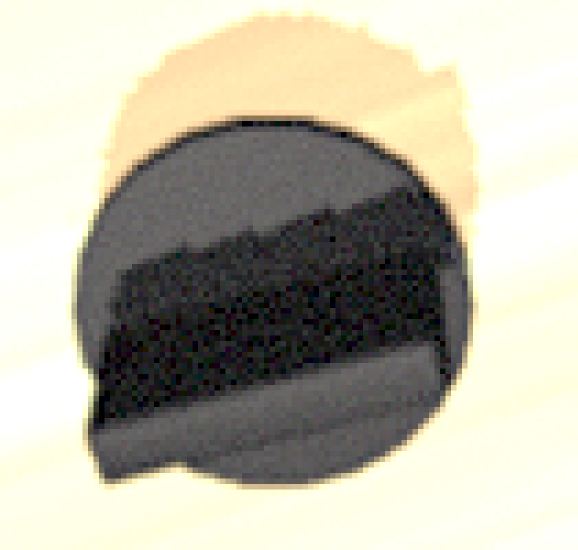

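The crop shows the bar's top face at about corners (88,430), (437,343), (440,395), (105,482), and the flange's centre at (274,301).

```bash
cat >> h.py <<'E'
def plan(target_xy,phi_y,z):  # phi_y: wanted direction of tool y in world (mod pi); prints move in tool units
    s=env.get_state();R=cv2.Rodrigues(np.array(s['ee_rot'],float))[0];t=np.array(s['tool_pos'])
    d=R.T@(np.array([*target_xy,z])-t)/.025
    a=np.arctan2(R[1,1],R[0,1]); e=(phi_y-a+np.pi/2)%np.pi-np.pi/2
    print('shift units',np.round(d,3),'yaw units (tool z down)',round(-e/.1,3),'j6',s['joints'][5],'tcp',np.round(t,4))
E
python3 - <<'E'
from h import *
np.set_printoptions(precision=4,suppress=True)
p=viewer.snapshot('wrist')
f=lambda a:np.array(a)/5.5+[255,245]
top=unproj(p,f([[88,430],[437,343],[440,395],[105,482]]),.066);print(top,top.mean(0),unproj(p,f([[274,301]]),.03))
v=top[1]-top[0]+top[2]-top[3];phi=np.arctan2(v[1],v[0]);print('bar dir',phi,np.linalg.norm(v)/2)
plan((.508,.3055),phi+np.pi/2,.20)
q=viewer.snapshot('scene')
sl=unproj(q,[[280.5,215],[261,225]],.046);w=sl[0]-sl[1];print('slot',sl,sl.mean(0),np.arctan2(w[1],w[0]))
E
```

```text
[[0.5009 0.2759 0.066 ]
 [0.5073 0.3339 0.066 ]
 [0.5162 0.331  0.066 ]
 [0.5107 0.2746 0.066 ]] [0.5088 0.3038 0.066 ] [[0.5071 0.3047 0.03  ]]
bar dir 1.4673440833027924 0.05743724308507625
shift units [-3.777 -0.467  1.256] yaw units (tool z down) 12.906 j6 -0.6354051301789848 tcp [0.4248 0.3517 0.2314]
slot [[ 0.5394 -0.1587  0.046 ]
 [ 0.6004 -0.1702  0.046 ]] [ 0.5699 -0.1645  0.046 ] 2.9556722247810194
```

```bash
python3 -m inch '[{"dx":-0.9,"dy":-0.1,"dz":0,"yaw":0,"gripper":1},{"dx":-0.9,"dy":-0.1,"dz":0,"yaw":0,"gripper":1},{"dx":-0.9,"dy":-0.1,"dz":0,"yaw":0,"gripper":1},{"dx":-0.9,"dy":-0.1,"dz":0,"yaw":0,"gripper":1},{"dx":-0.2,"dy":-0.1,"dz":0.3,"yaw":1,"gripper":1}]' >/dev/null
python3 -m inch '[{"dx":0,"dy":0,"dz":0.3,"yaw":1,"gripper":1},{"dx":0,"dy":0,"dz":0.3,"yaw":1,"gripper":1},{"dx":0,"dy":0,"dz":0.3,"yaw":1,"gripper":1},{"dx":0,"dy":0,"dz":0.3,"yaw":1,"gripper":1},{"dx":0,"dy":0,"dz":0.3,"yaw":1,"gripper":1}]' >/dev/null
python3 -m inch '[{"dx":0,"dy":0,"dz":0,"yaw":1,"gripper":1},{"dx":0,"dy":0,"dz":0,"yaw":1,"gripper":1},{"dx":0,"dy":0,"dz":0,"yaw":1,"gripper":1},{"dx":0,"dy":0,"dz":0,"yaw":1,"gripper":1},{"dx":0,"dy":0,"dz":0,"yaw":1,"gripper":1}]' >/dev/null
python3 -m inch '[{"dx":0,"dy":0,"dz":0,"yaw":1,"gripper":1},{"dx":0,"dy":0,"dz":0,"yaw":0.9,"gripper":1},{"dx":0,"dy":0,"dz":0,"yaw":0,"gripper":1}]'
python3 - <<'E'
from h import *
np.set_printoptions(precision=4,suppress=True)
p=viewer.snapshot('wrist');im=p['pixels']
c=np.clip(255*(im.astype(float)/110)**.6,0,255).astype(np.uint8)
cv2.imwrite('pics/e.png',c)
print(proj(p,[[.508,.304,.066],[.507,.3045,.03]]))
plan((.508,.304),1.467+np.pi/2,.036)
E
```

```text
time_s: 3.28
tool_pos: [0.5085, 0.3043, 0.1862]
ee_rot: [-2.338, -2.098, 0.0]
force: [-0.2, 0.0, -0.1]
grip_width: 0.0856
grip_force: 0.0
[[317.2733 230.1953]
 [315.9787 216.7083]]
shift units [-0.008 -0.018  6.01 ] yaw units (tool z down) 0.018 j6 0.5111422929688385 tcp [0.5085 0.3042 0.1862]
```

View pics/e.png

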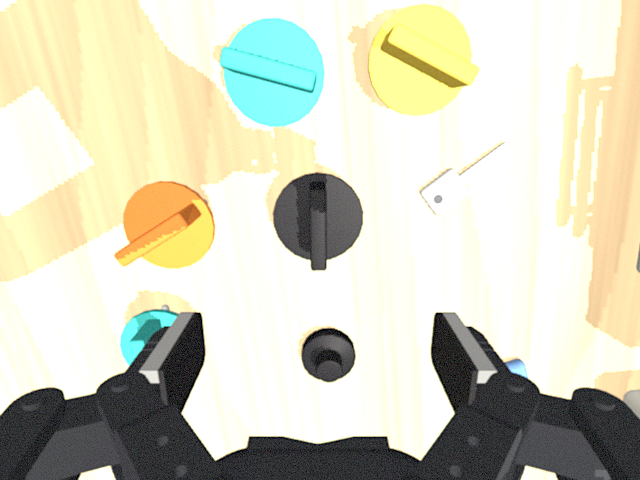

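The head's bar (x≈318, rows 178–270) lies upright in the image, midway between the fingers and clear of the neighbours. I'll go down and grip it.

```bash
python3 -m inch '[{"dx":0,"dy":0,"dz":1,"yaw":0,"gripper":1},{"dx":0,"dy":0,"dz":1,"yaw":0,"gripper":1},{"dx":0,"dy":0,"dz":1,"yaw":0,"gripper":1},{"dx":0,"dy":0,"dz":1,"yaw":0,"gripper":1},{"dx":0,"dy":0,"dz":1,"yaw":0,"gripper":1}]'
python3 -m inch '[{"dx":0,"dy":0,"dz":0.5,"yaw":0,"gripper":1},{"dx":0,"dy":0,"dz":0.4,"yaw":0,"gripper":1},{"dx":0,"dy":0,"dz":0,"yaw":0,"gripper":0},{"dx":0,"dy":0,"dz":0,"yaw":0,"gripper":0},{"dx":0,"dy":0,"dz":0,"yaw":0,"gripper":0}]' 60
python3 -m inch '[{"dx":0,"dy":0,"dz":0,"yaw":0,"gripper":0},{"dx":0,"dy":0,"dz":0,"yaw":0,"gripper":0},{"dx":0,"dy":0,"dz":0,"yaw":0,"gripper":0},{"dx":0,"dy":0,"dz":0,"yaw":0,"gripper":0},{"dx":0,"dy":0,"dz":0,"yaw":0,"gripper":0}]'
```

```text
time_s: 3.75
tool_pos: [0.5085, 0.304, 0.0602]
ee_rot: [2.329, 2.108, 0.0]
force: [-0.2, -0.3, 0.6]
grip_width: 0.0854
grip_force: 0.0
time_s: 4.17
tool_pos: [0.5094, 0.304, 0.0402]
ee_rot: [2.333, 2.103, 0.003]
force: [0.1, 0.2, 0.4]
grip_width: 0.0517
grip_force: 0.0
time_s: 4.58
tool_pos: [0.5091, 0.3038, 0.0395]
ee_rot: [2.334, 2.103, 0.001]
force: [-1.7, -0.6, 7.1]
grip_width: 0.011
grip_force: 59.2
```

```bash
python3 -m inch '[{"dx":0,"dy":0,"dz":-0.5,"yaw":0,"gripper":0},{"dx":0,"dy":0,"dz":-1,"yaw":0,"gripper":0},{"dx":0,"dy":0,"dz":-1,"yaw":0,"gripper":0},{"dx":0,"dy":0,"dz":-1,"yaw":0,"gripper":0},{"dx":0,"dy":0,"dz":-1,"yaw":-0.5,"gripper":0}]'
python3 -m inch '[{"dx":0,"dy":0,"dz":-1,"yaw":-1,"gripper":0},{"dx":0,"dy":0,"dz":-1,"yaw":-1,"gripper":0},{"dx":0,"dy":0,"dz":0,"yaw":-1,"gripper":0},{"dx":0,"dy":0,"dz":0,"yaw":-1,"gripper":0},{"dx":0,"dy":0,"dz":0,"yaw":-1,"gripper":0}]'>/dev/null
python3 -m inch '[{"dx":0,"dy":0,"dz":0,"yaw":-1,"gripper":0},{"dx":0,"dy":0,"dz":0,"yaw":-1,"gripper":0},{"dx":0,"dy":0,"dz":0,"yaw":-1,"gripper":0},{"dx":0,"dy":0,"dz":0,"yaw":-1,"gripper":0},{"dx":0,"dy":0,"dz":0,"yaw":-1,"gripper":0}]'>/dev/null
python3 -m inch '[{"dx":0,"dy":0,"dz":0,"yaw":-1,"gripper":0},{"dx":0,"dy":0,"dz":0,"yaw":-1,"gripper":0},{"dx":0,"dy":0,"dz":0,"yaw":-1,"gripper":0},{"dx":0,"dy":0,"dz":0,"yaw":-1,"gripper":0},{"dx":0,"dy":0,"dz":0,"yaw":0,"gripper":0}]'
python3 - <<'E'
from h import *
plan((.49,-.1645),-.186+np.pi/2,.17)
E
```

```text
time_s: 5.0
tool_pos: [0.5085, 0.3037, 0.1533]
ee_rot: [2.282, 2.16, 0.0]
force: [-0.2, 0.1, -1.3]
grip_width: 0.0111
grip_force: 58.6
time_s: 6.25
tool_pos: [0.5086, 0.3037, 0.2021]
ee_rot: [0.344, 3.122, 0.0]
force: [-0.2, 0.2, -1.0]
grip_width: 0.0112
grip_force: 58.7
shift units [ -3.352 -18.439   1.282] yaw units (tool z down) -0.335 j6 -0.9429807140459537 tcp [0.5086 0.3037 0.2021]
```

```bash
python3 -m inch '[{"dx":-0.2,"dy":-1,"dz":0,"yaw":-0.3,"gripper":0},{"dx":-0.2,"dy":-1,"dz":0,"yaw":0,"gripper":0},{"dx":-0.2,"dy":-1,"dz":0,"yaw":0,"gripper":0},{"dx":-0.2,"dy":-1,"dz":0,"yaw":0,"gripper":0},{"dx":-0.2,"dy":-1,"dz":0,"yaw":0,"gripper":0}]'>/dev/null
python3 -m inch '[{"dx":-0.2,"dy":-1,"dz":0,"yaw":0,"gripper":0},{"dx":-0.2,"dy":-1,"dz":0,"yaw":0,"gripper":0},{"dx":-0.2,"dy":-1,"dz":0,"yaw":0,"gripper":0},{"dx":-0.2,"dy":-1,"dz":0,"yaw":0,"gripper":0},{"dx":-0.2,"dy":-1,"dz":0,"yaw":0,"gripper":0}]'>/dev/null
python3 -m inch '[{"dx":-0.2,"dy":-1,"dz":0,"yaw":0,"gripper":0},{"dx":-0.2,"dy":-1,"dz":0,"yaw":0,"gripper":0},{"dx":-0.2,"dy":-1,"dz":0,"yaw":0,"gripper":0},{"dx":-0.2,"dy":-1,"dz":0,"yaw":0,"gripper":0},{"dx":-0.2,"dy":-1,"dz":0,"yaw":0,"gripper":0}]'>/dev/null
python3 -m inch '[{"dx":-0.2,"dy":-1,"dz":0,"yaw":0,"gripper":0},{"dx":-0.1,"dy":-1,"dz":0,"yaw":0,"gripper":0},{"dx":0,"dy":-1,"dz":0,"yaw":0,"gripper":0},{"dx":0,"dy":0,"dz":0,"yaw":0,"gripper":0},{"dx":0,"dy":0,"dz":0,"yaw":0,"gripper":0}]'
python3 - <<'E'
from h import *
np.set_printoptions(precision=4,suppress=True)
p=viewer.snapshot('wrist');im=p['pixels']
c=np.clip(255*(im.astype(float)/200)**.6,0,255).astype(np.uint8)
cv2.imwrite('pics/f.png',c)
print(proj(p,[[.57,-.1645,.046]]))
for r in viewer.recognise(p,'socket_mouth'):print(r)
plan((.57,-.1645),-.186+np.pi/2,.12)
E
```

```text
time_s: 7.92
tool_pos: [0.5015, -0.1546, 0.2017]
ee_rot: [-0.314, -3.126, 0.0]
force: [-0.1, 0.4, -1.5]
grip_width: 0.0112
grip_force: 59.0
[[322.7463 297.8655]]
{'point': [0.5219, -0.1736, 0.0412], 'score': 0.91}
shift units [-2.763  0.094  3.265] yaw units (tool z down) -0.108 j6 -1.8175196225804602 tcp [ 0.5018 -0.1533  0.2016]
```

View pics/f.png

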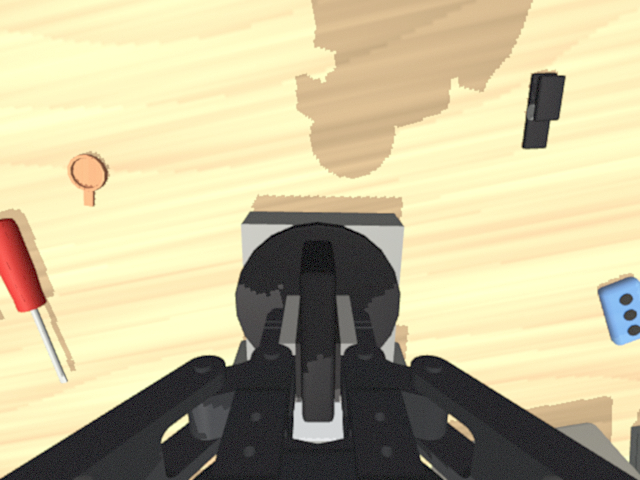

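The held head hides the socket at about (322,298), and the housing's front edge is at row 212. The camera sits on the robot side of the tool, so moving past the dock will bring the socket into view.

```bash
python3 -m inch '[{"dx":-1,"dy":0,"dz":0,"yaw":0,"gripper":0},{"dx":-1,"dy":0,"dz":0,"yaw":0,"gripper":0},{"dx":-1,"dy":0,"dz":0,"yaw":0,"gripper":0},{"dx":-1,"dy":0,"dz":0,"yaw":0,"gripper":0},{"dx":-1,"dy":0,"dz":0,"yaw":0,"gripper":0}]'>/dev/null
python3 -m inch '[{"dx":-0.8,"dy":0,"dz":0,"yaw":0,"gripper":0},{"dx":0,"dy":0,"dz":0,"yaw":0,"gripper":0},{"dx":0,"dy":0,"dz":0,"yaw":0,"gripper":0}]'
python3 - <<'E'
from h import *
np.set_printoptions(precision=4,suppress=True)
p=viewer.snapshot('wrist');im=p['pixels']
u=proj(p,[[.57,-.1645,.046]])[0];print(u)
x,y=max(int(u[0])-80,0),max(int(u[1])-70,0)
c=im[y:y+140,x:x+160]
c=np.clip(255*(c.astype(float)/200)**.7,0,255).astype(np.uint8)
cv2.imwrite('pics/g.png',cv2.resize(c,None,fx=4,fy=4,interpolation=3));print(x,y)
for r in viewer.recognise(p,'socket_mouth'):print(r)
np.savez('g.npz',im=im,K=p['camera_matrix'],r=p['rvec'],t=p['tvec'])
plan((.57,-.1645),-.186+np.pi/2,.12)
E
```

```text
time_s: 8.68
tool_pos: [0.6447, -0.1806, 0.2007]
ee_rot: [-0.305, -3.126, -0.001]
force: [0.4, 0.0, -1.2]
grip_width: 0.0109
grip_force: 58.9
[320.4364 116.8591]
240 46
{'point': [0.5861, -0.1697, 0.0384], 'score': 0.6}
shift units [3.021 0.071 3.256] yaw units (tool z down) -0.085 j6 -1.7652226404136995 tcp [ 0.6438 -0.1808  0.2014]
```

View pics/g.png

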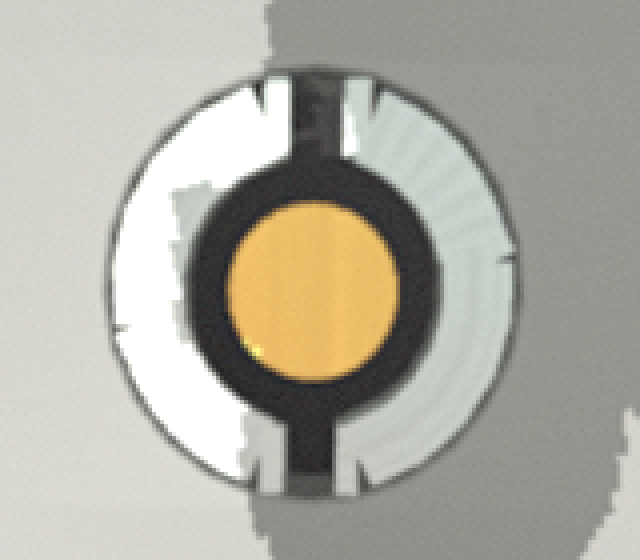

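The socket is fully visible, with ring centre at crop (313.5,282) and slots centred at about (316.5,115) and (311.5,450).

Run:
```python
from h import *
np.set_printoptions(precision=4,suppress=True)
d=np.load('g.npz');p=dict(camera_matrix=d['K'],rvec=d['r'],tvec=d['t'])
f=lambda a:np.array(a)/4+[240,46]-.375
c=unproj(p,f([[313.5,282]]),.046)[0];s=unproj(p,f([[316.5,115],[311.5,450]]),.046);v=s[1]-s[0];phi=np.arctan2(v[1],v[0])
print(c,s,phi)
S=env.get_state();R=cv2.Rodrigues(np.array(S['ee_rot']))[0];print('psi',np.arctan2(R[1,1],R[0,1]))
plan(c[:2],phi+np.pi/2,.12)
```

```text
[ 0.5692 -0.1661  0.046 ] [[ 0.5418 -0.1603  0.046 ]
 [ 0.5985 -0.1722  0.046 ]] -0.2071807898790365
psi 1.3763046690295606
shift units [3.041 0.    3.256] yaw units (tool z down) 0.127 j6 -1.7652226404136995 tcp [ 0.6438 -0.1808  0.2014]
```

```bash
python3 -m inch '[{"dx":0.8,"dy":0,"dz":0,"yaw":0.1,"gripper":0},{"dx":0.8,"dy":0,"dz":0,"yaw":0,"gripper":0},{"dx":0.8,"dy":0,"dz":0.5,"yaw":0,"gripper":0},{"dx":0.6,"dy":0,"dz":1,"yaw":0,"gripper":0},{"dx":0,"dy":0,"dz":1,"yaw":0,"gripper":0}]'>/dev/null
python3 -m inch '[{"dx":0,"dy":0,"dz":1,"yaw":0,"gripper":0},{"dx":0,"dy":0,"dz":0.5,"yaw":0,"gripper":0},{"dx":0,"dy":0,"dz":0.2,"yaw":0,"gripper":0},{"dx":0,"dy":0,"dz":0,"yaw":0,"gripper":0},{"dx":0,"dy":0,"dz":0,"yaw":0,"gripper":0}]'
python3 - <<'E'
from h import *
p=viewer.snapshot('side');im=p['pixels']
plan((.5692,-.1661),-.207+np.pi/2,.083)
u=proj(p,[.5692,-.1661,.06])[0];print(u);x,y=max(int(u[0])-70,0),max(int(u[1])-60,0)
c=np.clip(255*(im[y:y+110,x:x+140].astype(float)/160)**.6,0,255).astype(np.uint8)
cv2.imwrite('pics/i.png',cv2.resize(c,None,fx=5,fy=5,interpolation=3))
E
```

```text
time_s: 9.62
tool_pos: [0.571, -0.1669, 0.0975]
ee_rot: [0.321, 3.124, -0.001]
force: [-0.0, 0.2, -0.5]
grip_width: 0.0104
grip_force: 58.9
shift units [0.087 0.018 0.593] yaw units (tool z down) 0.022 j6 -1.779705691512564 tcp [ 0.5712 -0.167   0.0978]
[372.43758878 256.98361095]
```

View pics/i.png

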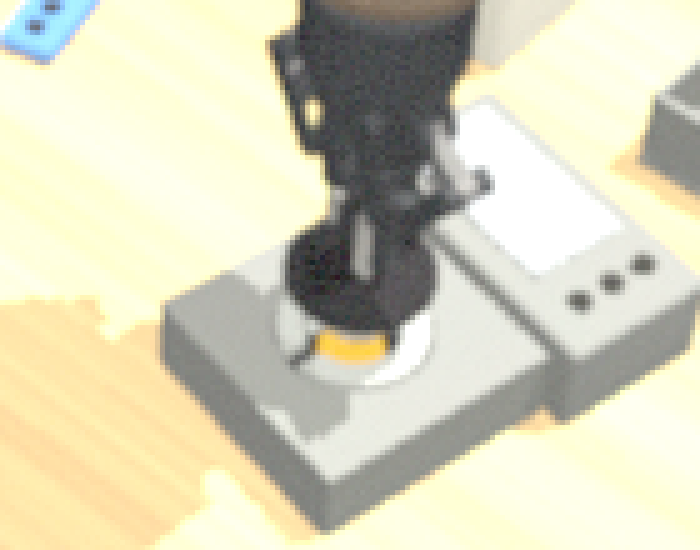

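The side view shows the head just above the ring and about centred, its bar in line with the slots (crop (305,350) is the near slot). Lowering gently.

```bash
python3 -m inch '[{"dx":0.08,"dy":0,"dz":0.2,"yaw":0,"gripper":0},{"dx":0,"dy":0,"dz":0.15,"yaw":0,"gripper":0},{"dx":0,"dy":0,"dz":0.1,"yaw":0,"gripper":0},{"dx":0,"dy":0,"dz":0.1,"yaw":0,"gripper":0},{"dx":0,"dy":0,"dz":0,"yaw":0,"gripper":0}]'
python3 -m inch '[{"dx":0,"dy":0,"dz":0.06,"yaw":0,"gripper":0},{"dx":0,"dy":0,"dz":0,"yaw":0,"gripper":0}]'
```

```text
time_s: 10.08
tool_pos: [0.5688, -0.1663, 0.0823]
ee_rot: [0.321, 3.125, 0.0]
force: [0.9, 1.1, -0.5]
grip_width: 0.011
grip_force: 59.0
time_s: 10.25
tool_pos: [0.5691, -0.1664, 0.0814]
ee_rot: [0.321, 3.124, -0.0]
force: [3.4, 1.2, 2.9]
grip_width: 0.011
grip_force: 59.5
```

```bash
python3 -m inch '[{"dx":-0.04,"dy":0.02,"dz":0.04,"yaw":0,"gripper":0},{"dx":0,"dy":0,"dz":0.04,"yaw":0,"gripper":0},{"dx":0,"dy":0,"dz":0,"yaw":0,"gripper":0}]'
python3 -m inch '[{"dx":0,"dy":0,"dz":0.06,"yaw":0,"gripper":0},{"dx":0,"dy":0,"dz":0,"yaw":0,"gripper":0}]'
```

```text
time_s: 10.5
tool_pos: [0.5697, -0.166, 0.0788]
ee_rot: [-0.321, -3.125, -0.0]
force: [2.5, 0.8, -0.5]
grip_width: 0.0108
grip_force: 59.0
time_s: 10.67
tool_pos: [0.5697, -0.1661, 0.0773]
ee_rot: [0.321, 3.125, -0.0]
force: [3.4, 0.6, -1.1]
grip_width: 0.011
grip_force: 59.0
```

Going in nicely, with pins in the slots. I'll ease sideways a little and continue.

```bash
python3 -m inch '[{"dx":-0.04,"dy":0.01,"dz":0.08,"yaw":0,"gripper":0},{"dx":0,"dy":0,"dz":0.08,"yaw":0,"gripper":0},{"dx":0,"dy":0,"dz":0,"yaw":0,"gripper":0}]'
python3 -m inch '[{"dx":-0.02,"dy":0,"dz":0.08,"yaw":0,"gripper":0},{"dx":0,"dy":0,"dz":0.06,"yaw":0,"gripper":0},{"dx":0,"dy":0,"dz":0,"yaw":0,"gripper":0}]'
```

```text
time_s: 10.92
tool_pos: [0.5703, -0.1659, 0.0728]
ee_rot: [-0.321, -3.124, -0.0]
force: [0.1, 0.2, -1.4]
grip_width: 0.0108
grip_force: 58.9
time_s: 11.17
tool_pos: [0.5711, -0.1661, 0.0697]
ee_rot: [-0.321, -3.125, 0.0]
force: [-0.1, -0.2, -0.8]
grip_width: 0.011
grip_force: 59.0
```

```bash
python3 -m inch '[{"dx":0,"dy":0,"dz":0.05,"yaw":0,"gripper":0},{"dx":0,"dy":0,"dz":0,"yaw":0,"gripper":0}]'
python3 -m inch '[{"dx":0,"dy":0,"dz":0,"yaw":0.4,"gripper":0},{"dx":0,"dy":0,"dz":0,"yaw":0.4,"gripper":0},{"dx":0,"dy":0,"dz":0,"yaw":0.4,"gripper":0},{"dx":0,"dy":0,"dz":0,"yaw":0,"gripper":0}]'
python3 -c "
from h import *
s=env.get_state();print(s['torque'],s['force']);plan((.5692,-.1661),-.207+np.pi/2,.083)"
```

```text
time_s: 11.33
tool_pos: [0.5712, -0.1661, 0.0688]
ee_rot: [-0.321, -3.125, 0.0]
force: [-0.5, 0.1, 1.3]
grip_width: 0.011
grip_force: 59.3
time_s: 11.67
tool_pos: [0.5713, -0.1661, 0.069]
ee_rot: [0.511, 3.1, -0.0]
force: [0.3, 0.8, 1.4]
grip_width: 0.0106
grip_force: 59.4
[ 0.02606562  0.04813256 -0.01855321] [0.26765605 0.80591995 1.41809709]
shift units [ 0.078 -0.025 -0.559] yaw units (tool z down) -1.198 j6 -1.6563075827106712 tcp [ 0.5713 -0.1661  0.069 ]
```

```bash
python3 -m inch '[{"dx":0,"dy":0,"dz":0,"yaw":0.5,"gripper":0},{"dx":0,"dy":0,"dz":0,"yaw":0.5,"gripper":0},{"dx":0,"dy":0,"dz":0,"yaw":0.5,"gripper":0},{"dx":0,"dy":0,"dz":0,"yaw":0.5,"gripper":0},{"dx":0,"dy":0,"dz":0,"yaw":0,"gripper":0}]'
python3 -c "
from h import *
s=env.get_state();print(s['torque'],s['force']);plan((.5692,-.1661),-.207+np.pi/2,.083)"
python3 -m inch '[{"dx":0,"dy":0,"dz":0.01,"yaw":0.5,"gripper":0},{"dx":0,"dy":0,"dz":0.01,"yaw":0.5,"gripper":0},{"dx":0,"dy":0,"dz":0.01,"yaw":0.5,"gripper":0},{"dx":0,"dy":0,"dz":0,"yaw":0,"gripper":0}]'
python3 -c "
from h import *
s=env.get_state();print(s['torque'],s['force']);plan((.5692,-.1661),-.207+np.pi/2,.083)"
```

```text
time_s: 12.08
tool_pos: [0.5713, -0.1662, 0.069]
ee_rot: [0.817, 3.033, -0.0]
force: [-0.2, 1.8, 1.7]
grip_width: 0.0111
grip_force: 59.4
[ 0.08027541  0.02415051 -0.00985147] [-0.16236411  1.825532    1.70711761]
shift units [ 0.073 -0.04  -0.56 ] yaw units (tool z down) -3.19 j6 -1.4571662509353647 tcp [ 0.5713 -0.1662  0.069 ]
time_s: 12.42
tool_pos: [0.5713, -0.1661, 0.0682]
ee_rot: [1.04, 2.964, -0.0]
force: [0.4, -0.0, 2.5]
grip_width: 0.0111
grip_force: 59.5
[ 0.07550288 -0.00983773  0.06292949] [ 0.41461089 -0.00256063  2.52877078]
shift units [ 0.067 -0.051 -0.591] yaw units (tool z down) -4.677 j6 -1.3084453002139358 tcp [ 0.5713 -0.1661  0.0682]
```

```bash
python3 -m inch '[{"dx":0,"dy":0,"dz":0.01,"yaw":0.5,"gripper":0},{"dx":0,"dy":0,"dz":0.01,"yaw":0.5,"gripper":0},{"dx":0,"dy":0,"dz":0.01,"yaw":0.5,"gripper":0},{"dx":0,"dy":0,"dz":0.01,"yaw":0.5,"gripper":0},{"dx":0,"dy":0,"dz":0,"yaw":0,"gripper":0}]'
python3 -c "
from h import *
s=env.get_state();print(s['torque'],s['force']);plan((.5692,-.1661),-.207+np.pi/2,.083)"
python3 -m inch '[{"dx":0,"dy":0,"dz":0.01,"yaw":0.5,"gripper":0},{"dx":0,"dy":0,"dz":0.01,"yaw":0.5,"gripper":0},{"dx":0,"dy":0,"dz":0.01,"yaw":0.5,"gripper":0},{"dx":0,"dy":0,"dz":0.01,"yaw":0.5,"gripper":0},{"dx":0,"dy":0,"dz":0,"yaw":0,"gripper":0}]'
python3 -c "
from h import *
s=env.get_state();print(s['torque'],s['force']);plan((.5692,-.1661),-.207+np.pi/2,.083)"
```

```text
time_s: 12.83
tool_pos: [0.5714, -0.1662, 0.0673]
ee_rot: [1.329, 2.846, -0.0]
force: [-0.5, 0.1, 4.1]
grip_width: 0.011
grip_force: 59.7
[ 0.07276711 -0.00449701 -0.04125055] [-0.51770644  0.11370806  4.13259795]
shift units [ 0.058 -0.065 -0.627] yaw units (tool z down) -6.669 j6 -1.1092749338781263 tcp [ 0.5714 -0.1662  0.0673]
time_s: 13.25
tool_pos: [0.5715, -0.1662, 0.0664]
ee_rot: [1.606, 2.699, 0.0]
force: [-0.4, 0.4, 4.9]
grip_width: 0.0112
grip_force: 59.9
[ 0.10146863 -0.03436957  0.0059702 ] [-0.40452732  0.37705567  4.89212288]
shift units [ 0.046 -0.078 -0.662] yaw units (tool z down) -8.665 j6 -0.909666135833071 tcp [ 0.5715 -0.1662  0.0664]
```

```bash
python3 -m inch '[{"dx":0,"dy":0,"dz":0.01,"yaw":0.5,"gripper":0},{"dx":0,"dy":0,"dz":0.01,"yaw":0.5,"gripper":0},{"dx":0,"dy":0,"dz":0.01,"yaw":0.5,"gripper":0},{"dx":0,"dy":0,"dz":0.01,"yaw":0.5,"gripper":0},{"dx":0,"dy":0,"dz":0,"yaw":0,"gripper":0}]'
python3 - <<'E'
from h import *
s=env.get_state();print(s['torque'],s['force'],s['joint_torque']);plan((.5692,-.1661),-.207+np.pi/2,.083)
p=viewer.snapshot('wrist');im=p['pixels']
c=np.clip(255*(im.astype(float)/150)**.6,0,255).astype(np.uint8)
cv2.imwrite('pics/j.png',c)
E
```

```text
time_s: 13.67
tool_pos: [0.5715, -0.1663, 0.0656]
ee_rot: [1.867, 2.525, 0.0]
force: [1.2, 0.6, 6.2]
grip_width: 0.0108
grip_force: 60.1
[ 0.10109189  0.01683957 -0.0005698 ] [1.16869594 0.60263741 6.24429156] [-5.42764342e-02 -7.54183745e+01 -4.86897862e+01 -9.52398079e-02
 -1.12566536e-01  1.74405355e+00]
shift units [ 0.034 -0.087 -0.698] yaw units (tool z down) -10.666 j6 -0.7096348317133387 tcp [ 0.5715 -0.1663  0.0656]
```

View pics/j.png

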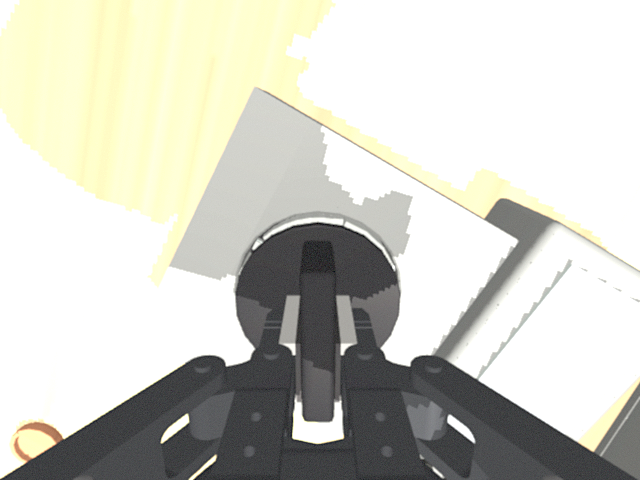

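The head has turned with the tool: the bar is still straight in the gripper at (318,330) and the housing now lies rotated. About 0.07 rad remains, so I'll feel for the stop.

```bash
cat > q.py <<'E'
from h import *
s=env.get_state();print(np.round(s['torque'],3),np.round(s['force'],1),s['joint_torque'][5]);plan((.5692,-.1661),-.207+np.pi/2,.083)
E
python3 -m inch '[{"dx":0,"dy":0,"dz":0.01,"yaw":0.4,"gripper":0},{"dx":0,"dy":0,"dz":0,"yaw":0,"gripper":0}]';python3 q.py
python3 -m inch '[{"dx":0,"dy":0,"dz":0.0,"yaw":0.2,"gripper":0},{"dx":0,"dy":0,"dz":0,"yaw":0,"gripper":0}]';python3 q.py
```

```text
time_s: 13.88
tool_pos: [0.5716, -0.1663, 0.0654]
ee_rot: [1.916, 2.488, 0.0]
force: [0.1, -0.1, 7.5]
grip_width: 0.0108
grip_force: 60.1
[ 0.106  0.053 -0.028] [ 0.1 -0.1  7.5] 1.0686881840229034
shift units [ 0.032 -0.09  -0.705] yaw units (tool z down) -11.055 j6 -0.6706861818291925 tcp [ 0.5716 -0.1663  0.0654]
time_s: 14.05
tool_pos: [0.5716, -0.1663, 0.0654]
ee_rot: [1.939, 2.47, 0.0]
force: [0.4, 0.6, 6.5]
grip_width: 0.0111
grip_force: 60.2
[ 0.076 -0.018  0.012] [0.4 0.6 6.5] 0.5834261141717434
shift units [ 0.03  -0.09  -0.705] yaw units (tool z down) -11.243 j6 -0.6519274305648042 tcp [ 0.5716 -0.1663  0.0654]
```

```bash
python3 -m inch '[{"dx":0,"dy":0,"dz":0.0,"yaw":0.2,"gripper":0},{"dx":0,"dy":0,"dz":0,"yaw":0,"gripper":0}]'>/dev/null;python3 q.py
python3 -m inch '[{"dx":0,"dy":0,"dz":0.0,"yaw":0.2,"gripper":0},{"dx":0,"dy":0,"dz":0,"yaw":0,"gripper":0}]'>/dev/null;python3 q.py
```

```text
[ 0.108  0.027 -0.005] [0.1 0.5 7.1] 0.5714021064341068
shift units [ 0.028 -0.092 -0.703] yaw units (tool z down) -11.442 j6 -0.6319183792647729 tcp [ 0.5716 -0.1663  0.0654]
[ 0.072 -0.175  0.24 ] [0.2 0.5 5.6] 0.7704433612525463
shift units [ 0.027 -0.095 -0.704] yaw units (tool z down) -11.641 j6 -0.6120336074450926 tcp [ 0.5717 -0.1663  0.0654]
```

Torque is rising to 0.24 N m, so the stop is near. One more small step.

```bash
python3 -m inch '[{"dx":0,"dy":0,"dz":0.0,"yaw":0.1,"gripper":0},{"dx":0,"dy":0,"dz":0,"yaw":0,"gripper":0}]'>/dev/null;python3 q.py
python3 -m inch '[{"dx":0,"dy":0,"dz":0.0,"yaw":0,"gripper":0},{"dx":0,"dy":0,"dz":0,"yaw":0,"gripper":0}]'>/dev/null;python3 q.py
```

```text
[ 0.061 -0.225  0.367] [0.2 0.8 5.1] 0.6727673672139645
shift units [ 0.026 -0.096 -0.704] yaw units (tool z down) -11.733 j6 -0.6027771852410522 tcp [ 0.5717 -0.1663  0.0654]
[ 0.029 -0.205  0.361] [0.5 0.7 6. ] 0.3669847548007965
shift units [ 0.027 -0.096 -0.704] yaw units (tool z down) -11.727 j6 -0.603403907202257 tcp [ 0.5717 -0.1663  0.0654]
```

```bash
python3 -m inch '[{"dx":0,"dy":0,"dz":-0.02,"yaw":0.05,"gripper":0},{"dx":0,"dy":0,"dz":0,"yaw":0,"gripper":0}]'>/dev/null;python3 q.py
python3 -m inch '[{"dx":0,"dy":0,"dz":0,"yaw":0,"gripper":0.4},{"dx":0,"dy":0,"dz":0,"yaw":0,"gripper":0.4},{"dx":0,"dy":0,"dz":0,"yaw":0,"gripper":0.5},{"dx":0,"dy":0,"dz":0,"yaw":0,"gripper":0.5},{"dx":0,"dy":0,"dz":0,"yaw":0,"gripper":0.5}]' 30
python3 -m inch '[{"dx":0,"dy":0,"dz":-0.5,"yaw":0,"gripper":0.5},{"dx":0,"dy":0,"dz":-1,"yaw":0,"gripper":0.5},{"dx":0,"dy":0,"dz":-1,"yaw":0,"gripper":0.5},{"dx":0,"dy":0,"dz":-1,"yaw":0,"gripper":0.5},{"dx":0,"dy":0,"dz":-1,"yaw":0,"gripper":0.5}]'
python3 -m inch '[{"dx":-1,"dy":0,"dz":-0.5,"yaw":0,"gripper":0.5},{"dx":-1,"dy":0,"dz":0,"yaw":0,"gripper":0.5},{"dx":-1,"dy":0,"dz":0,"yaw":0,"gripper":0.5},{"dx":0,"dy":0,"dz":0,"yaw":0,"gripper":0.5},{"dx":0,"dy":0,"dz":0,"yaw":0,"gripper":0.5}]'
python3 - <<'E'
from h import *
p=viewer.snapshot('wrist');im=p['pixels']
a=1.17+.207
u=proj(p,[.5705,-.1665,.056])[0]
x,y=max(int(u[0])-100,0),max(int(u[1])-80,0);print(u,x,y)
c=np.clip(255*(im[y:y+150,x:x+200].astype(float)/150)**.6,0,255).astype(np.uint8)
cv2.imwrite('pics/k.png',cv2.resize(c,None,fx=4,fy=4,interpolation=3))
np.savez('k.npz',K=p['camera_matrix'],r=p['rvec'],t=p['tvec'])
E
```

```text
[-0.176 -0.757  0.563] [ 3.3 -1.9  0.8] 0.5943277850747108
shift units [ 0.025 -0.093 -0.701] yaw units (tool z down) -11.797 j6 -0.5964390438397914 tcp [ 0.5716 -0.1663  0.0655]
time_s: 15.3
tool_pos: [0.5711, -0.1661, 0.0652]
ee_rot: [-2.011, -2.413, 0.0]
force: [0.1, 0.2, -0.2]
grip_width: 0.0424
grip_force: 0.0
time_s: 15.72
tool_pos: [0.571, -0.166, 0.1801]
ee_rot: [2.011, 2.413, 0.0]
force: [0.6, 0.4, 1.1]
grip_width: 0.0433
grip_force: 0.0
time_s: 16.13
tool_pos: [0.5846, -0.2408, 0.1908]
ee_rot: [-2.013, -2.412, 0.0]
force: [-0.5, -0.3, 0.4]
grip_width: 0.0427
grip_force: 0.0
[317.57474516 116.6790582 ] 217 36
```

View pics/k.png

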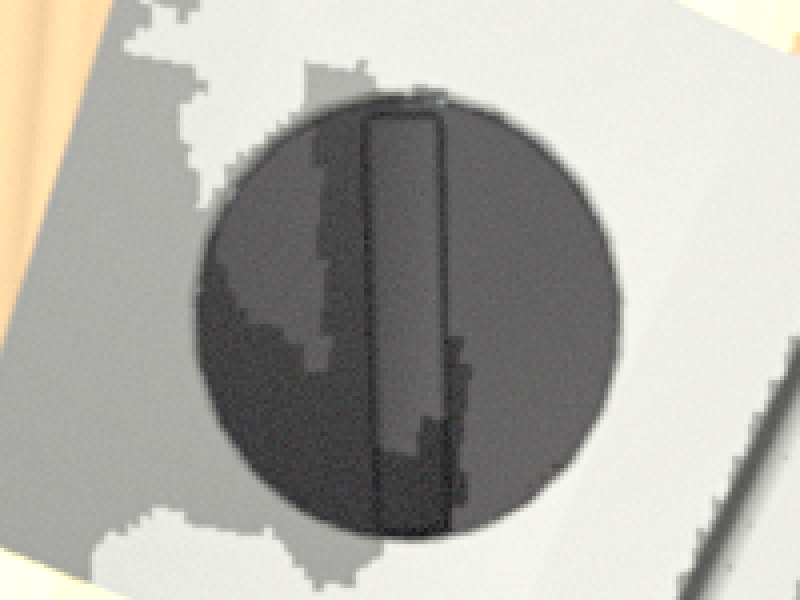

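Run:
```python
from h import *
d=np.load('k.npz');p=dict(camera_matrix=d['K'],rvec=d['r'],tvec=d['t'])
f=lambda a:np.array(a)/4+[217,36]-.375
s=unproj(p,f([[403,117],[413,533]]),.092);v=s[1]-s[0];print(s.mean(0),np.linalg.norm(v),'turn from slots deg',np.degrees(-.207-np.arctan2(v[1],v[0])))
print(unproj(p,f([[409,315]]),.056))
```

```text
[ 0.57130884 -0.16729409  0.092     ] 0.05860839961738827 turn from slots deg 66.22854078080427
[[ 0.57109517 -0.16487995  0.056     ]]
```

The view after release shows the head seated square in the socket. The bar is turned 66° clockwise of the slots, which matches the 65° stop, and the height fits tight.

```bash
python3 -c "
from rig import env
print(env.close_job())"
```

```text
the job is handed in; nothing more can be done
None
```

The reader head is in the programmer's socket, twisted clockwise about 66° (the stop is at 65°) until the torque rose at the stop, then released; the job was handed in at about 16 s, with no verdict returned.

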